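Open the vacuum pump's oil filler

TASK

The vacuum pump on the steel table is due for an oil top-up: unscrew its black filler cap anticlockwise without ever pulling or pushing hard on the thread, and keep hold of the cap as it comes free, because a spring plunger under it would pop it off. Then set the cap down gently, open side down, flat on the floor of the empty shallow tray, let go, and leave the tubs and the oil bottle where they stand.

Things in the scene. Friction and masses are not known exactly. Their poses are not given: they have to be found in the camera images.
- cap: Black round ribbed screw cap, 50 mm wide, 33 mm tall, about 60 g, on the pump's vertical neck. Origin: centre of its open lower rim; z up through the closed top. Right-handed thread: loosened anticlockwise seen from above, rising 12 mm a turn, so the hand must follow it up. Free after about 1.1 to 1.4 turns, when its origin is about 20.5 mm above neck; let go before that, it stays where it was left.
- cap_top (a point): Centre of the cap's closed top, 33 mm above its origin. The cap may be gripped across its side at any yaw; a grip of 10 to 20 N is enough. Turning takes about 0.05 to 0.15 N m. The thread has about 1.5 mm of play along the axis; more than 30 N between cap and pump is too much for it.
- neck (a point): Point on the vertical axis of the pump's filler neck at the foot of the thread, 140 mm above the table. The neck is 39 mm wide over the thread. The round boss below this point is 46 mm wide, 22 mm tall, on the flat top of the oil case, so finger tips have 22 mm of free depth beside it.
- neck_mouth (a point): Centre of the bare neck's upper end, 30 mm above neck. A brass spring plunger, 16 mm wide, stands out of it inside the cap and pushes the cap's top up with 1.5 to 3 N all along the way (its travel is 26 mm).
- pump: Grey vacuum pump, fixed to the table: oil case 130 by 120 mm, 118 mm tall, with the neck at its middle, and behind it (along the pump's +x) a motor 104 mm wide, 120 mm tall (a terminal box on it to 138 mm), reaching 243 mm from the neck. Origin: on the table, below the neck; x points from the neck to the motor, z up.
- tray: Empty shallow rectangular aluminium tray, loose, 160 mm (x) by 140 mm (y), 22 mm tall, walls 3 mm, floor 3 mm thick; 0.6 kg. Origin: centre of its underside.
- tub_a: Filled clear deli tub, 84 mm wide at the rim, 60 mm tall, loose, 0.3 kg, near the robot. Origin: centre of its underside.
- tub_b: The same kind of tub, between the two working places and further away.
- tub_c: The same kind of tub, on the left.
- oil_bottle: Closed amber oil bottle, 68 mm wide, 190 mm tall, loose, on the right. Origin: centre of its underside.
Not all that is in view belongs to the job. Of the things shaped like the cap, the black one is meant.

How it is judged:
By the outcome, as a careful person would: the job done as asked, in the order asked, and still so for the second after the job is handed in, with the robot touching nothing.
It also fails if it takes over 72 s, if anything falls off the work surface, if the arm or the gripper's body presses on something with over 40 N, if the wrist force passes 120 N, or if a joint passes its speed limit or range.

ROBOT

A 6-joint arm with a two-finger parallel gripper is mounted at the origin on the work surface. World frame = base frame: x ahead of the robot, y to its left, z up, the work surface at z = 0. Lengths are in m, angles in rad, forces in N, time in s.
With the tool pointing down it reaches from about 0.375 to 0.75 m from the base axis. Payload 9 kg.
Tool frame: the origin (TCP) lies on the mounting face of the last link; the fingertips stand 173 mm ahead of it and the grasp point (between the pads) lies grip_depth ahead of it (grip_depth is the distance from the TCP to the grasp point, in m); z points along the fingers, y is the direction in which the jaws open and shut (so a half turn about z gives the same grasp; the last joint's range is limited). The gripper opens to 85 mm and grips with 20 to 120 N. Pads are 22 mm wide; open, the fingers measure 114 mm over their backs; the gripper's body (76 mm by 85 mm) begins 54 mm behind the grasp point. The pads swing forward as they close: fully open they stand 13 mm farther back than shut.
Start: joints at [-1.439, 0.104, 0.097, 1.564, 0, 1.353], TCP at [0.206, -0.564, 0.405] pointing down, gripper open.
Joint ranges: [-2.99, 2.99], [-0.84, 1.86], [-1.1, 1.16], [-1.84, 2.11], [-1.51, 1.56], [-3.14, 3.14]. Speed limits (rad/s): [2.22, 2.22, 2.57, 3.14, 3.14, 3.14].

INTERFACE

Orientations are given as a unit quaternion [w, x, y, z].
In Python, from rig import * gives the robot as it stands. The module is installed in compiled form; this text tells all that it offers.
- The arm moves only by the shell command python3 -m handwheel 'ROWS' [FORCE]. ROWS is JSON, a list of rows, each an object of numbers: "grip": the closure, from -1 (fully open) to 1 (shut); "tx", "ty", "tz": the shift along the world's x, y, z normalised to -1 to 1, where 1 is 0.5 m; "wx", "wy", "wz": the turn, a rotation vector about the world's x, y, z normalised to -1 to 1, where 1 is 360 degrees. A call has 1 to 12 rows; each row shifts and turns the commanded pose from where the row before left it; what a row does not reach is not made up. A row lasts 1/10 s, in which the tool goes at most 50 mm and 8.59 degrees, less where a joint would pass 70% of its speed; a pose out of reach is approached as far as the arm can. A call with a number of a shift or a turn outside -1 to 1 is refused whole. A call with a gripper value outside its range is refused whole. The fingers move at their own pace and stop on an object; FORCE is the grip in N (left out, the last holds). Time passes only in rows, so rows that do not move let the fingers close. It gives the time, the measured TCP pose, the force and the opening at its end, in the units of the state.
- read_state(): the state, without advancing time (a new reading comes with each control period).
- camera(name): name is "side" or "top" or "wrist"; returns a dict with "image" (480x640x3 uint8, red, green, blue), "camera_matrix" (3x3 intrinsics, pixels), "pose" (4x4, takes a point from camera to world coordinates). Camera axes: x right, y up, looking along -z (the intrinsics and any distortion apply to the point x, -y, -z); pixel columns grow to the right and rows downward; lengths in m; the calibration is good to about 2 mm. A picture is of the moment at which its call begins. There is no depth.
- job_done(): hands the job in, once; it reports no verdict.
The state is a dict: "t": time; "qpos": joint angles; "qd": joint speeds; "effort": joint torques, N m; "eef_pos": TCP position; "orientation": TCP orientation; "wrist_force": force on the tool from outside, world axes, zero at the start; "moment": the same for the moment, N m; "gripper_width": finger opening in m.
Only numpy, scipy, OpenCV 4.12 (cv2) and the standard library are available. Lean on these libraries where they do the work, as an engineer would, in place of code of your own. Each camera call takes 0.05 s, during which the arm holds its last target. There are 200 camera calls.

## Working session

There is one attempt and no reset: what is moved stays moved. The work goes in short steps, Python scripts to look and compute and a shell command to move; the robot and the scene stay as the last step left them, time stands still between calls to the robot, and variables do not carry over. Pictures are saved under pics/ and viewed, about 8 in all and at most 12, crops included, and the job is handed in when it is done.

```bash
mkdir -p pics; cat > h.py <<'E'
from rig import *
import numpy as np, cv2
def ray(c,px):
    K=np.array(c["camera_matrix"]);P=np.array(c["pose"])
    d=np.linalg.inv(K)@[px[0],px[1],1]; d=P[:3,:3]@[d[0],-d[1],-d[2]]
    return P[:3,3],d/np.linalg.norm(d)
def onz(c,px,z):
    o,d=ray(c,px); return o+d*(z-o[2])/d[2]
def proj(c,p):
    K=np.array(c["camera_matrix"]);P=np.array(c["pose"])
    q=P[:3,:3].T@(np.array(p)-P[:3,3]); u=K@[q[0],-q[1],-q[2]]; return u[:2]/u[2]
def two(c1,p1,c2,p2):
    o1,d1=ray(c1,p1);o2,d2=ray(c2,p2)
    s=np.linalg.lstsq(np.c_[d1,-d2],o2-o1,rcond=None)[0]
    a,b=o1+s[0]*d1,o2+s[1]*d2; return (a+b)/2,np.linalg.norm(a-b)
E
python3 - <<'E'
from h import *
import pickle
np.set_printoptions(precision=4,suppress=True)
for n in("side","top"):
    c=camera(n); pickle.dump(c,open(n+".pkl","wb")); print(n,c.keys(),np.array(c["camera_matrix"]).tolist(),np.array(c["pose"]))
    cv2.imwrite(f"pics/{n}0.png",c["image"][:,:,::-1])
print(read_state())
E
```

```text
side dict_keys(['image', 'camera_matrix', 'pose']) [[510.05857423228343, 0.0, 324.1731803869323], [0.0, 510.05857423228343, 233.75656763492478], [0.0, 0.0, 1.0]] [[-0.6789  0.4341 -0.5921 -0.3196]
 [-0.7342 -0.3898  0.5559  0.7917]
 [ 0.0105  0.8121  0.5834  0.9698]
 [ 0.      0.      0.      1.    ]]
top dict_keys(['image', 'camera_matrix', 'pose']) [[562.9074618736961, 0.0, 321.5801610171556], [0.0, 562.9074618736961, 236.3457277041281], [0.0, 0.0, 1.0]] [[ 0.016   0.9987 -0.0484  0.4305]
 [-0.9998  0.0165  0.0089  0.0123]
 [ 0.0097  0.0482  0.9988  1.6644]
 [ 0.      0.      0.      1.    ]]
{'t': 0.1, 'qpos': array([-1.4387,  0.1047,  0.0966,  1.5639, -0.    ,  1.3531]), 'qd': array([-0.0002, -0.0016,  0.0023,  0.0008,  0.    ,  0.0005]), 'effort': array([  0.007 , -55.8213,  50.4716,   0.0134,  -0.0004,  -0.    ]), 'eef_pos': array([ 0.2056, -0.5636,  0.404 ]), 'orientation': array([-0.0006,  0.9847,  0.174 ,  0.    ]), 'wrist_force': array([-0.2162, -0.6112,  0.3313]), 'moment': array([ 0.0459,  0.0034, -0.0247]), 'gripper_width': 0.08552242697661952}
```

View pics/top0.png

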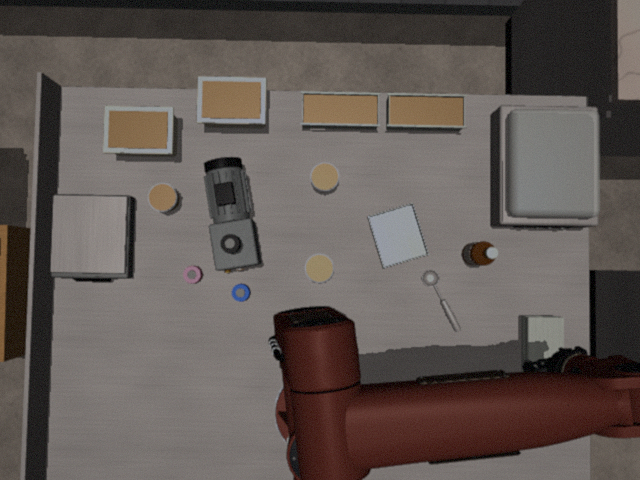

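View pics/side0.png

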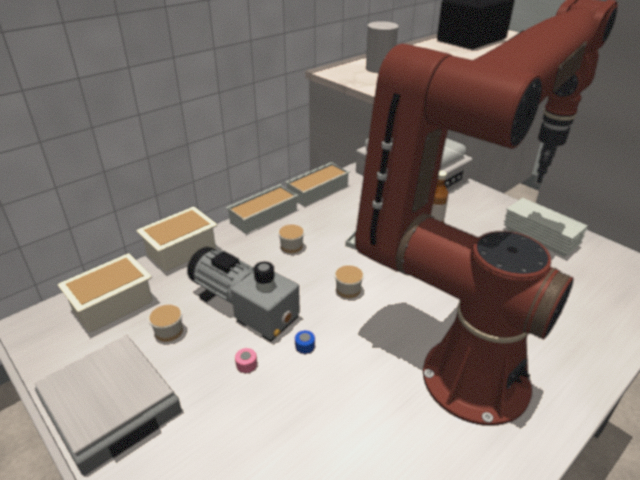

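Candidates for the cap: black one on the pump at top (232,243) / side (263,271); pink ring (193,274), blue ring (241,292), both on the table. I choose the black one on the neck, and will check it in a close crop.

```bash
python3 - <<'E'
from h import *
import pickle
np.set_printoptions(precision=4,suppress=True)
T=pickle.load(open("top.pkl","rb"));S=pickle.load(open("side.pkl","rb"))
def blob(c,near,r,f):
    im=c["image"].astype(int); m=f(im).astype(np.uint8); k=np.zeros_like(m); k[near[1]-r:near[1]+r,near[0]-r:near[0]+r]=1
    n,l,st,ce=cv2.connectedComponentsWithStats(m*k); i=1+np.argmax(st[1:,4]); return ce[i],st[i],l==i
dark=lambda im: im.max(2)<58
for nm,c,p in(("T",T,(232,243)),("S",S,(263,271))):
    ce,st,l=blob(c,p,16,dark); print(nm,ce,st)
    (x,y),r=cv2.minEnclosingCircle(np.argwhere(l)[:,::-1].astype(np.float32)); print(x,y,r,onz(c,(x,y),.176),onz(c,ce,.176))
a=blob(T,(232,243),16,dark)[0]; b=blob(S,(263,271),16,dark)[0]
print("two",two(T,a,S,b))
# tray
im=T["image"]; print(im[236,397],im[243,232],im[200,350],im[258,245])
br=lambda im:(im.min(2)>150)|((im[...,2]-im[...,0])>3)&(im.min(2)>120)
ce,st,l=blob(T,(397,236),45,br); print("tray",ce,st)
box=cv2.minAreaRect(np.argwhere(l)[:,::-1].astype(np.float32)); print(box)
for q in cv2.boxPoints(box): print(onz(T,q,.022))
for n,p,z in(("tub_b",(325,178),.06),("tub_a",(319,268),.06),("tub_c",(163,198),.06),("bottle",(491,253),.19)): print(n,onz(T,p,z))
A=cv2.resize(T["image"][140:310,140:340],(800,680))[:, :,::-1]
B=cv2.resize(S["image"][230:350,180:320],(0,0),fx=3,fy=3,interpolation=cv2.INTER_CUBIC)[:,:,::-1]
A=cv2.resize(T["image"][200:310,170:280],(0,0),fx=3,fy=3,interpolation=cv2.INTER_CUBIC)[:,:,::-1]
C=cv2.resize(T["image"][190:280,350:440],(0,0),fx=2,fy=2,interpolation=cv2.INTER_CUBIC)[:,:,::-1]
o=np.zeros((560,760,3),np.uint8);o[:330,:330]=A;o[:360,335:755]=B;o[370:550,:180]=C
cv2.imwrite("pics/crop1.png",o)
E
```

```text
T [231.9056 244.1502] [221 235  21  19 233]
230.9166717529297 244.2083282470703 10.772765159606934 [0.4778 0.2381 0.176 ] [0.478  0.2355 0.176 ]
S [263.7671 275.1084] [254 264  20  20 249]
263.7045593261719 272.81817626953125 10.834918975830078 [0.4651 0.2529 0.176 ] [0.4582 0.258  0.176 ]
two (array([0.4801, 0.2406, 0.1521]), np.float64(0.0039081053717780105))
[149 155 158] [112 108 107] [128 123 118] [101  99 101]
tray [396.4969 235.3183] [ 368  206   58   62 2262]
((396.7945861816406, 235.3324432373047), (53.891239166259766, 44.84809875488281), 72.89727020263672)
[ 0.5714 -0.1357  0.022 ]
[ 0.6123 -0.2611  0.022 ]
[ 0.462  -0.3088  0.022 ]
[ 0.4215 -0.1838  0.022 ]
tub_b [ 0.6759 -0.0092  0.06  ]
tub_a [0.4179 0.0038 0.06  ]
tub_c [0.6103 0.4525 0.06  ]
bottle [ 0.4655 -0.4465  0.19  ]
```

View pics/crop1.png

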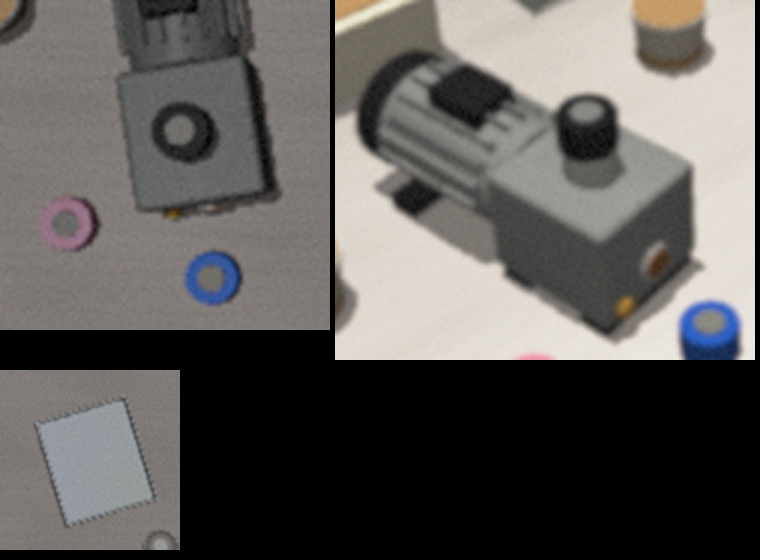

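The crop shows the black ribbed cap with a grey disc on its top on the neck, at top ~(230.3,244), side ~(263.3,267.5). The pink and blue rings are loose decoys. The tray is at ~(396,235), empty.

```bash
python3 - <<'E'
from h import *
import pickle, rig
np.set_printoptions(precision=4,suppress=True)
print([n for n in dir(rig) if not n.startswith('_')], getattr(rig,'grip_depth',None))
T=pickle.load(open("top.pkl","rb"));S=pickle.load(open("side.pkl","rb"))
def disc(c,p,r,thr):
    g=cv2.cvtColor(c["image"],cv2.COLOR_RGB2GRAY); s=8
    g=cv2.resize(g[p[1]-r:p[1]+r,p[0]-r:p[0]+r],(0,0),fx=s,fy=s,interpolation=cv2.INTER_CUBIC)
    n,l,st,ce=cv2.connectedComponentsWithStats((g>thr).astype(np.uint8)); i=l[r*s,r*s]
    print(i,st[i]/s,g[r*s,r*s]); return (ce[i]+.5)/s-.5+np.array(p)-r
a=disc(T,(230,244),8,80);b=disc(S,(263,267),8,90)
print(a,b,two(T,a,S,b)); print(onz(T,a,.176),onz(S,b,.176))
E
python3 -m handwheel '[{"grip":-1,"tz":0.05}]' 20
```

```text
['Unreachable', 'camera', 'grip_depth', 'job_done', 'read_state'] 0.1547
2 [  2.875   2.5     9.75    9.75  589.375] 111
2 [  3.25    4.625  11.      7.125 489.375] 136
[229.3444 242.9544] [263.2369 266.6842] (array([0.481 , 0.2419, 0.1793]), np.float64(0.00011803876006961056))
[0.4811 0.2423 0.176 ] [0.4844 0.2397 0.176 ]validation failed for argument at $[0]...
```

```bash
python3 -m handwheel '[{"grip":-1,"tx":0,"ty":0,"tz":0.05,"wx":0,"wy":0,"wz":0}]' 20
```

```text
t: 0.2
eef_pos: [0.2056, -0.5631, 0.426]
orientation: [-0.003, 0.985, 0.174, 0.0]
wrist_force: [-0.5, -0.8, 0.4]
gripper_width: 0.085
```

```bash
python3 -m handwheel '[{"grip":-1,"tx":0.057,"ty":0.077,"tz":0,"wx":0,"wy":0,"wz":0.0087},{"grip":-1,"tx":0.057,"ty":0.077,"tz":0,"wx":0,"wy":0,"wz":0.0087},{"grip":-1,"tx":0.057,"ty":0.077,"tz":0,"wx":0,"wy":0,"wz":0.0087},{"grip":-1,"tx":0.057,"ty":0.077,"tz":0,"wx":0,"wy":0,"wz":0.0087},{"grip":-1,"tx":0.057,"ty":0.077,"tz":0,"wx":0,"wy":0,"wz":0.0087},{"grip":-1,"tx":0.057,"ty":0.077,"tz":0,"wx":0,"wy":0,"wz":0.0087},{"grip":-1,"tx":0.057,"ty":0.077,"tz":0,"wx":0,"wy":0,"wz":0.0087},{"grip":-1,"tx":0.057,"ty":0.077,"tz":0,"wx":0,"wy":0,"wz":0.0087},{"grip":-1,"tx":0.057,"ty":0.077,"tz":0,"wx":0,"wy":0,"wz":0.0087},{"grip":-1,"tx":0.057,"ty":0.077,"tz":0,"wx":0,"wy":0,"wz":0.0087},{"grip":-1,"tx":0.057,"ty":0.077,"tz":0,"wx":0,"wy":0,"wz":0.0087},{"grip":-1,"tx":0.057,"ty":0.077,"tz":0,"wx":0,"wy":0,"wz":0.0087}]'
python3 -c "
from rig import *
s=read_state();print(s['qpos'],s['eef_pos'])"
```

```text
t: 1.4
eef_pos: [0.5484, -0.0997, 0.4295]
orientation: [-0.0, 0.876, 0.483, -0.0]
wrist_force: [1.2, -1.7, 0.4]
gripper_width: 0.0851
[-4.14471041e-01 -1.89225913e-02  1.60319042e-02  1.60594226e+00
 -1.14706760e-04  1.71901927e+00] [ 0.54842806 -0.09971281  0.42945045]
```

```bash
python3 -m handwheel '[{"grip":-1,"tx":-0.0168,"ty":0.0854,"tz":0,"wx":0,"wy":0,"wz":-0.0045},{"grip":-1,"tx":-0.0168,"ty":0.0854,"tz":0,"wx":0,"wy":0,"wz":-0.0045},{"grip":-1,"tx":-0.0168,"ty":0.0854,"tz":0,"wx":0,"wy":0,"wz":-0.0045},{"grip":-1,"tx":-0.0168,"ty":0.0854,"tz":0,"wx":0,"wy":0,"wz":-0.0045},{"grip":-1,"tx":-0.0168,"ty":0.0854,"tz":0,"wx":0,"wy":0,"wz":-0.0045},{"grip":-1,"tx":-0.0168,"ty":0.0854,"tz":0,"wx":0,"wy":0,"wz":-0.0045},{"grip":-1,"tx":-0.0168,"ty":0.0854,"tz":0,"wx":0,"wy":0,"wz":-0.0045},{"grip":-1,"tx":-0.0168,"ty":0.0854,"tz":0,"wx":0,"wy":0,"wz":-0.0045},{"grip":-1,"tx":0,"ty":0,"tz":0,"wx":0,"wy":0,"wz":0},{"grip":-1,"tx":0,"ty":0,"tz":0,"wx":0,"wy":0,"wz":0}]'
python3 - <<'E'
from h import *
import pickle
np.set_printoptions(precision=4,suppress=True)
s=read_state();print(s['qpos'],s['eef_pos'],s['wrist_force'])
c=camera("wrist");pickle.dump(c,open("w1.pkl","wb"))
im=c["image"].copy()
print(np.array(c["pose"]),proj(c,[.481,.242,.179]))
cv2.imwrite("pics/w1.png",im[:,:,::-1])
E
```

```text
t: 2.4
eef_pos: [0.4801, 0.2407, 0.4293]
orientation: [0.0, 0.925, 0.381, -0.0]
wrist_force: [0.3, -0.4, -0.0]
gripper_width: 0.0853
[ 0.2211 -0.0805 -0.0439  1.6081 -0.0004  2.5807] [0.4801 0.2407 0.4293] [ 0.2855 -0.3896 -0.0248]
[[ 0.7048  0.6737  0.2221  0.5378]
 [-0.7094  0.6691  0.2214  0.2964]
 [ 0.0006 -0.3136  0.9495  0.3972]
 [ 0.      0.      0.      1.    ]] [319.0154 250.0627]
```

View pics/w1.png

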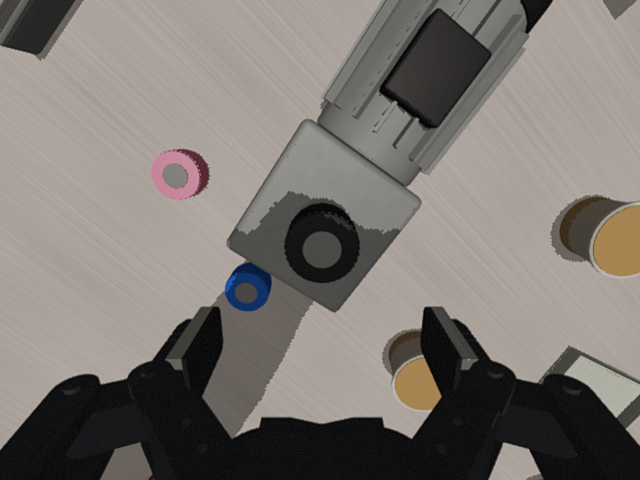

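The wrist view shows the black cap with its grey disc at (323,249), predicted (319,250). Nothing stands in the way of the fingers.

```bash
python3 - <<'E'
from h import *
import pickle
np.set_printoptions(precision=4,suppress=True)
c=pickle.load(open("w1.pkl","rb"));T=pickle.load(open("top.pkl","rb"));S=pickle.load(open("side.pkl","rb"))
g=cv2.cvtColor(c["image"],cv2.COLOR_RGB2GRAY)
n,l,st,ce=cv2.connectedComponentsWithStats((g>65).astype(np.uint8));i=l[249,323];print(st[i],ce[i])
w=ce[i];print(onz(c,w,.179),onz(c,w,.176))
print(two(c,w,S,(263.24,266.68)),two(c,w,T,(229.34,242.95)))
o=[ray(*q) for q in((c,w),(S,(263.24,266.68)),(T,(229.34,242.95)))]
A=sum(np.eye(3)-np.outer(d,d) for _,d in o);b=sum((np.eye(3)-np.outer(d,d))@p for p,d in o);print(np.linalg.solve(A,b))
E
```

```text
[ 303  232   38   36 1057] [321.7105 249.2346]
[0.4827 0.2411 0.179 ] [0.4819 0.2404 0.176 ]
(array([0.4824, 0.2409, 0.1779]), np.float64(0.00011026064088841908)) (array([0.4818, 0.2415, 0.1783]), np.float64(0.001819728568503842))
[0.4818 0.2415 0.1785]
```

```bash
python3 -m handwheel '[{"grip":-1,"tx":0.0038,"ty":0.0012,"tz":-0.05,"wx":0,"wy":0,"wz":0},{"grip":-1,"tx":0,"ty":0,"tz":-0.06,"wx":0,"wy":0,"wz":0},{"grip":-1,"tx":0,"ty":0,"tz":-0.06,"wx":0,"wy":0,"wz":0},{"grip":-1,"tx":0,"ty":0,"tz":-0.035,"wx":0,"wy":0,"wz":0},{"grip":-1,"tx":0,"ty":0,"tz":-0.0196,"wx":0,"wy":0,"wz":0},{"grip":-1,"tx":0,"ty":0,"tz":0,"wx":0,"wy":0,"wz":0},{"grip":-1,"tx":0,"ty":0,"tz":0,"wx":0,"wy":0,"wz":0}]' 20
python3 -m handwheel '[{"grip":1,"tx":0,"ty":0,"tz":0,"wx":0,"wy":0,"wz":0},{"grip":1,"tx":0,"ty":0,"tz":0,"wx":0,"wy":0,"wz":0},{"grip":1,"tx":0,"ty":0,"tz":0,"wx":0,"wy":0,"wz":0},{"grip":1,"tx":0,"ty":0,"tz":0,"wx":0,"wy":0,"wz":0},{"grip":1,"tx":0,"ty":0,"tz":0,"wx":0,"wy":0,"wz":0},{"grip":1,"tx":0,"ty":0,"tz":0,"wx":0,"wy":0,"wz":0},{"grip":1,"tx":0,"ty":0,"tz":0,"wx":0,"wy":0,"wz":0},{"grip":1,"tx":0,"ty":0,"tz":0,"wx":0,"wy":0,"wz":0}]' 20
python3 - <<'E'
from h import *
np.set_printoptions(precision=4,suppress=True)
s=read_state();print(s['qpos'],s['eef_pos'],s['wrist_force'],s['moment'])
E
```

```text
t: 3.15
eef_pos: [0.4828, 0.24, 0.3184]
orientation: [0.0, 0.925, 0.38, 0.0]
wrist_force: [-0.1, 0.4, 0.6]
gripper_width: 0.0853
t: 3.95
eef_pos: [0.4824, 0.2407, 0.3176]
orientation: [-0.0, 0.925, 0.38, 0.0]
wrist_force: [-0.1, 3.9, 3.5]
gripper_width: 0.0491
[ 0.2199 -0.081  -0.2471  1.4043  0.0004  2.5818] [0.4824 0.2407 0.3176] [-0.0631  3.897   3.4544] [ 0.767   0.1755 -0.0312]
```

```bash
python3 -m handwheel '[{"grip":1,"tx":0,"ty":0,"tz":0.00028,"wx":0,"wy":0,"wz":0.012},{"grip":1,"tx":0,"ty":0,"tz":0.00056,"wx":0,"wy":0,"wz":0.0235},{"grip":1,"tx":0,"ty":0,"tz":0.00056,"wx":0,"wy":0,"wz":0.0235},{"grip":1,"tx":0,"ty":0,"tz":0.00056,"wx":0,"wy":0,"wz":0.0235}]' 20
python3 - <<'E'
from h import *
np.set_printoptions(precision=4,suppress=True)
s=read_state();print(s['qpos'],s['eef_pos'],s['wrist_force'],s['moment'],s['gripper_width'])
E
```

```text
t: 4.35
eef_pos: [0.4824, 0.2408, 0.3183]
orientation: [-0.0, 0.795, 0.607, 0.0]
wrist_force: [0.3, 4.9, 1.1]
gripper_width: 0.0495
[ 0.22   -0.0811 -0.2458  1.4057  0.0008  2.0574] [0.4824 0.2408 0.3183] [0.267  4.8522 1.0791] [ 1.1092 -0.0581 -0.0191] 0.04950698093581962
```

```bash
python3 -m handwheel '[{"grip":1,"tx":0,"ty":0,"tz":0.00056,"wx":0,"wy":0,"wz":0.0235},{"grip":1,"tx":0,"ty":0,"tz":0.00056,"wx":0,"wy":0,"wz":0.0235},{"grip":1,"tx":0,"ty":0,"tz":0.00056,"wx":0,"wy":0,"wz":0.0235},{"grip":1,"tx":0,"ty":0,"tz":0.00056,"wx":0,"wy":0,"wz":0.0235},{"grip":1,"tx":0,"ty":0,"tz":0.00056,"wx":0,"wy":0,"wz":0.0235},{"grip":1,"tx":0,"ty":0,"tz":0.00056,"wx":0,"wy":0,"wz":0.0235},{"grip":1,"tx":0,"ty":0,"tz":0.00056,"wx":0,"wy":0,"wz":0.0235},{"grip":1,"tx":0,"ty":0,"tz":0.00056,"wx":0,"wy":0,"wz":0.0235}]' 20
python3 - <<'E'
from h import *
import pickle
np.set_printoptions(precision=4,suppress=True)
s=read_state();print(s['qpos'],s['eef_pos'],s['wrist_force'],s['moment'],s['gripper_width'])
c=camera("wrist");pickle.dump(c,open("w2.pkl","wb"));p=proj(c,[.482,.241,.175]);print(p)
v,u=int(p[1]),int(p[0]);cv2.imwrite("pics/w2.png",c["image"][max(0,v-150):v+150,max(0,u-200):u+200,::-1])
E
```

```text
t: 5.15
eef_pos: [0.482, 0.2408, 0.3203]
orientation: [-0.001, 0.322, 0.947, 0.0]
wrist_force: [-1.2, 5.1, 2.1]
gripper_width: 0.0495
[ 0.2201 -0.0816 -0.2427  1.4106  0.0012  0.8761] [0.482  0.2408 0.3203] [-1.1796  5.115   2.1304] [ 1.0253  0.556  -0.0302] 0.04949032488601313
[322.4122 344.9762]
```

View pics/w2.png

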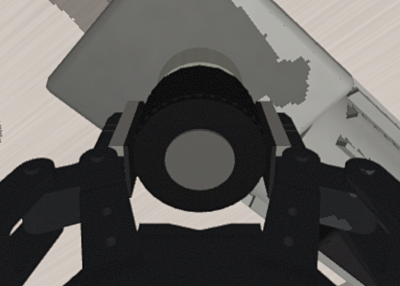

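The crop shows the cap seated squarely between both pads. Forces are low while it rises, so the thread is turning.

```bash
python3 -m handwheel '[{"grip":1,"tx":0,"ty":0,"tz":0.00056,"wx":0,"wy":0,"wz":0.0235},{"grip":1,"tx":0,"ty":0,"tz":0.00056,"wx":0,"wy":0,"wz":0.0235},{"grip":1,"tx":0,"ty":0,"tz":0.00056,"wx":0,"wy":0,"wz":0.0235},{"grip":1,"tx":0,"ty":0,"tz":0.00056,"wx":0,"wy":0,"wz":0.0235},{"grip":1,"tx":0,"ty":0,"tz":0.00056,"wx":0,"wy":0,"wz":0.0235},{"grip":1,"tx":0,"ty":0,"tz":0.00056,"wx":0,"wy":0,"wz":0.0235},{"grip":1,"tx":0,"ty":0,"tz":0.00056,"wx":0,"wy":0,"wz":0.0235},{"grip":1,"tx":0,"ty":0,"tz":0.00056,"wx":0,"wy":0,"wz":0.0235}]' 20
python3 -m handwheel '[{"grip":1,"tx":0,"ty":0,"tz":0.00056,"wx":0,"wy":0,"wz":0.0235},{"grip":1,"tx":0,"ty":0,"tz":0.00056,"wx":0,"wy":0,"wz":0.0235},{"grip":1,"tx":0,"ty":0,"tz":0.00056,"wx":0,"wy":0,"wz":0.0235},{"grip":1,"tx":0,"ty":0,"tz":0.00056,"wx":0,"wy":0,"wz":0.0235},{"grip":1,"tx":0,"ty":0,"tz":0.00056,"wx":0,"wy":0,"wz":0.0235},{"grip":1,"tx":0,"ty":0,"tz":0.00056,"wx":0,"wy":0,"wz":0.0235},{"grip":1,"tx":0,"ty":0,"tz":0.00056,"wx":0,"wy":0,"wz":0.0235},{"grip":1,"tx":0,"ty":0,"tz":0.00056,"wx":0,"wy":0,"wz":0.0235},{"grip":1,"tx":0,"ty":0,"tz":0,"wx":0,"wy":0,"wz":0}]' 20
python3 - <<'E'
from h import *
np.set_printoptions(precision=4,suppress=True)
s=read_state();print(s['qpos'],s['eef_pos'],s['wrist_force'],s['moment'],s['gripper_width'])
E
```

```text
t: 6.0
eef_pos: [0.4822, 0.2406, 0.3228]
orientation: [-0.0, -0.259, 0.966, 0.0]
wrist_force: [-1.8, 3.8, 5.0]
gripper_width: 0.0494
t: 6.9
eef_pos: [0.4823, 0.2404, 0.325]
orientation: [0.0, 0.752, -0.659, 0.0]
wrist_force: [-1.0, 1.1, 2.6]
gripper_width: 0.0494
[ 0.2195 -0.0826 -0.235   1.4187 -0.0005 -1.4821] [0.4823 0.2404 0.325 ] [-0.9914  1.118   2.6359] [0.2066 0.1726 0.0082] 0.04940203066322126
```

```bash
python3 -m handwheel '[{"grip":-1,"tx":0,"ty":0,"tz":0,"wx":0,"wy":0,"wz":0},{"grip":-1,"tx":0,"ty":0,"tz":0,"wx":0,"wy":0,"wz":0},{"grip":-1,"tx":0,"ty":0,"tz":0,"wx":0,"wy":0,"wz":0},{"grip":-1,"tx":0,"ty":0,"tz":0,"wx":0,"wy":0,"wz":0},{"grip":-1,"tx":0,"ty":0,"tz":0,"wx":0,"wy":0,"wz":-0.0235},{"grip":-1,"tx":0,"ty":0,"tz":0,"wx":0,"wy":0,"wz":-0.0235},{"grip":-1,"tx":0,"ty":0,"tz":0,"wx":0,"wy":0,"wz":-0.0235},{"grip":-1,"tx":0,"ty":0,"tz":0,"wx":0,"wy":0,"wz":-0.0235}]' 20
python3 -m handwheel '[{"grip":-1,"tx":0,"ty":0,"tz":0,"wx":0,"wy":0,"wz":-0.0235},{"grip":-1,"tx":0,"ty":0,"tz":0,"wx":0,"wy":0,"wz":-0.0235},{"grip":-1,"tx":0,"ty":0,"tz":0,"wx":0,"wy":0,"wz":-0.0235},{"grip":-1,"tx":0,"ty":0,"tz":0,"wx":0,"wy":0,"wz":-0.0235},{"grip":-1,"tx":0,"ty":0,"tz":0,"wx":0,"wy":0,"wz":-0.0235},{"grip":-1,"tx":0,"ty":0,"tz":0,"wx":0,"wy":0,"wz":-0.0235},{"grip":-1,"tx":0,"ty":0,"tz":0,"wx":0,"wy":0,"wz":-0.0235},{"grip":-1,"tx":0,"ty":0,"tz":0,"wx":0,"wy":0,"wz":-0.0235},{"grip":-1,"tx":0,"ty":0,"tz":0,"wx":0,"wy":0,"wz":-0.0235},{"grip":-1,"tx":0,"ty":0,"tz":0,"wx":0,"wy":0,"wz":-0.0235},{"grip":-1,"tx":0,"ty":0,"tz":0,"wx":0,"wy":0,"wz":-0.0235},{"grip":-1,"tx":0,"ty":0,"tz":0,"wx":0,"wy":0,"wz":-0.0235}]' 20
python3 -m handwheel '[{"grip":-1,"tx":0,"ty":0,"tz":0,"wx":0,"wy":0,"wz":-0.0235},{"grip":-1,"tx":0,"ty":0,"tz":0,"wx":0,"wy":0,"wz":-0.0235},{"grip":-1,"tx":0,"ty":0,"tz":0,"wx":0,"wy":0,"wz":-0.0235},{"grip":-1,"tx":0,"ty":0,"tz":0,"wx":0,"wy":0,"wz":-0.0235},{"grip":-1,"tx":0,"ty":0,"tz":0,"wx":0,"wy":0,"wz":-0.0235},{"grip":-1,"tx":0,"ty":0,"tz":0,"wx":0,"wy":0,"wz":-0.0235},{"grip":-1,"tx":0,"ty":0,"tz":0,"wx":0,"wy":0,"wz":-0.0235},{"grip":-1,"tx":0,"ty":0,"tz":0,"wx":0,"wy":0,"wz":-0.0235},{"grip":-1,"tx":0,"ty":0,"tz":0,"wx":0,"wy":0,"wz":-0.0235},{"grip":-1,"tx":0,"ty":0,"tz":0,"wx":0,"wy":0,"wz":-0.0235},{"grip":-1,"tx":0,"ty":0,"tz":0,"wx":0,"wy":0,"wz":-0.0235},{"grip":-1,"tx":0,"ty":0,"tz":0,"wx":0,"wy":0,"wz":-0.0235}]' 20
python3 - <<'E'
from h import *
import pickle
np.set_printoptions(precision=4,suppress=True)
s=read_state();print(s['qpos'],s['eef_pos'],s['wrist_force'],s['moment'],s['gripper_width'])
c=camera("wrist");S=camera("side");pickle.dump((c,S),open("w3.pkl","wb"))
for z in(.178,.182,.186,.190): print(z,proj(c,[.482,.241,z]),proj(S,[.482,.241,z]))
g=cv2.cvtColor(c["image"],cv2.COLOR_RGB2GRAY);p=proj(c,[.482,.241,.186]).astype(int)
n,l,st,ce=cv2.connectedComponentsWithStats((g>65).astype(np.uint8));i=l[p[1],p[0]];print(st[i],ce[i])
for z in(.182,.186,.19): print(onz(c,ce[i],z))
E
```

```text
t: 7.7
eef_pos: [0.4823, 0.2405, 0.325]
orientation: [-0.0, -0.524, 0.852, -0.0]
wrist_force: [0.0, 0.1, 0.1]
gripper_width: 0.0855
t: 8.9
eef_pos: [0.4823, 0.2405, 0.3251]
orientation: [0.0, 0.328, 0.945, -0.0]
wrist_force: [0.7, -0.3, 0.0]
gripper_width: 0.0856
t: 10.1
eef_pos: [0.4823, 0.2405, 0.3251]
orientation: [0.0, 0.939, 0.343, -0.0]
wrist_force: [-0.9, -0.1, -0.3]
gripper_width: 0.0853
[ 0.2197 -0.0827 -0.2351  1.4185 -0.0002  2.6611] [0.4823 0.2405 0.3251] [-0.9034 -0.1144 -0.2631] [0.0243 0.0333 0.0053] 0.08531737566302079
0.178 [316.4697 344.4765] [263.3368 266.7385]
0.182 [316.3369 350.8165] [263.2397 265.4648]
0.186 [316.1963 357.5365] [263.1421 264.1862]
0.19 [316.0469 364.6717] [263.0442 262.9029]
[ 285  325   71   60 3305] [319.7982 354.7334]
[0.4815 0.2389 0.182 ]
[0.4838 0.2408 0.186 ]
[0.486  0.2427 0.19  ]
```

```bash
python3 -m handwheel '[{"grip":1,"tx":0,"ty":0,"tz":0,"wx":0,"wy":0,"wz":0},{"grip":1,"tx":0,"ty":0,"tz":0,"wx":0,"wy":0,"wz":0},{"grip":1,"tx":0,"ty":0,"tz":0,"wx":0,"wy":0,"wz":0},{"grip":1,"tx":0,"ty":0,"tz":0,"wx":0,"wy":0,"wz":0},{"grip":1,"tx":0,"ty":0,"tz":0,"wx":0,"wy":0,"wz":0},{"grip":1,"tx":0,"ty":0,"tz":0,"wx":0,"wy":0,"wz":0},{"grip":1,"tx":0,"ty":0,"tz":0,"wx":0,"wy":0,"wz":0},{"grip":1,"tx":0,"ty":0,"tz":0,"wx":0,"wy":0,"wz":0},{"grip":1,"tx":0,"ty":0,"tz":0,"wx":0,"wy":0,"wz":0}]' 20
python3 -m handwheel '[{"grip":1,"tx":0,"ty":0,"tz":0.00056,"wx":0,"wy":0,"wz":0.0235},{"grip":1,"tx":0,"ty":0,"tz":0.00056,"wx":0,"wy":0,"wz":0.0235},{"grip":1,"tx":0,"ty":0,"tz":0.00056,"wx":0,"wy":0,"wz":0.0235},{"grip":1,"tx":0,"ty":0,"tz":0.00056,"wx":0,"wy":0,"wz":0.0235},{"grip":1,"tx":0,"ty":0,"tz":0.00056,"wx":0,"wy":0,"wz":0.0235},{"grip":1,"tx":0,"ty":0,"tz":0.00056,"wx":0,"wy":0,"wz":0.0235},{"grip":1,"tx":0,"ty":0,"tz":0.00056,"wx":0,"wy":0,"wz":0.0235},{"grip":1,"tx":0,"ty":0,"tz":0.00056,"wx":0,"wy":0,"wz":0.0235},{"grip":1,"tx":0,"ty":0,"tz":0.00056,"wx":0,"wy":0,"wz":0.0235},{"grip":1,"tx":0,"ty":0,"tz":0.00056,"wx":0,"wy":0,"wz":0.0235}]' 20
```

```text
t: 11.1
eef_pos: [0.4823, 0.2406, 0.3252]
orientation: [-0.0, 0.938, 0.346, -0.0]
wrist_force: [-2.7, 2.9, 1.8]
gripper_width: 0.0499
t: 12.1
eef_pos: [0.4824, 0.2405, 0.328]
orientation: [0.0, 0.458, 0.889, 0.0]
wrist_force: [-1.3, 2.9, 2.4]
gripper_width: 0.0496
```

```bash
python3 -m handwheel '[{"grip":1,"tx":0,"ty":0,"tz":0.00056,"wx":0,"wy":0,"wz":0.0235},{"grip":1,"tx":0,"ty":0,"tz":0.00056,"wx":0,"wy":0,"wz":0.0235},{"grip":1,"tx":0,"ty":0,"tz":0.00056,"wx":0,"wy":0,"wz":0.0235},{"grip":1,"tx":0,"ty":0,"tz":0.00056,"wx":0,"wy":0,"wz":0.0235},{"grip":1,"tx":0,"ty":0,"tz":0.00056,"wx":0,"wy":0,"wz":0.0235},{"grip":1,"tx":0,"ty":0,"tz":0.00056,"wx":0,"wy":0,"wz":0.0235},{"grip":1,"tx":0,"ty":0,"tz":0.00056,"wx":0,"wy":0,"wz":0.0235},{"grip":1,"tx":0,"ty":0,"tz":0.00056,"wx":0,"wy":0,"wz":0.0235}]' 20
python3 -m handwheel '[{"grip":1,"tx":0,"ty":0,"tz":0.00056,"wx":0,"wy":0,"wz":0.0235},{"grip":1,"tx":0,"ty":0,"tz":0.00056,"wx":0,"wy":0,"wz":0.0235},{"grip":1,"tx":0,"ty":0,"tz":0.00056,"wx":0,"wy":0,"wz":0.0235},{"grip":1,"tx":0,"ty":0,"tz":0.00056,"wx":0,"wy":0,"wz":0.0235},{"grip":1,"tx":0,"ty":0,"tz":0.00056,"wx":0,"wy":0,"wz":0.0235},{"grip":1,"tx":0,"ty":0,"tz":0.00056,"wx":0,"wy":0,"wz":0.0235},{"grip":1,"tx":0,"ty":0,"tz":0.00056,"wx":0,"wy":0,"wz":0.0235},{"grip":1,"tx":0,"ty":0,"tz":0.00056,"wx":0,"wy":0,"wz":0.0235}]' 20
python3 -m handwheel '[{"grip":1,"tx":0,"ty":0,"tz":0.00056,"wx":0,"wy":0,"wz":0.0235},{"grip":1,"tx":0,"ty":0,"tz":0.00056,"wx":0,"wy":0,"wz":0.0235},{"grip":1,"tx":0,"ty":0,"tz":0.00056,"wx":0,"wy":0,"wz":0.0235},{"grip":1,"tx":0,"ty":0,"tz":0.00056,"wx":0,"wy":0,"wz":0.0235},{"grip":1,"tx":0,"ty":0,"tz":0.00056,"wx":0,"wy":0,"wz":0.0235},{"grip":1,"tx":0,"ty":0,"tz":0.00056,"wx":0,"wy":0,"wz":0.0235},{"grip":1,"tx":0,"ty":0,"tz":0.00056,"wx":0,"wy":0,"wz":0.0235},{"grip":1,"tx":0,"ty":0,"tz":0.00056,"wx":0,"wy":0,"wz":0.0235}]' 20
python3 -m handwheel '[{"grip":1,"tx":0,"ty":0,"tz":0.001,"wx":0,"wy":0,"wz":0},{"grip":1,"tx":0,"ty":0,"tz":0,"wx":0,"wy":0,"wz":0},{"grip":1,"tx":0,"ty":0,"tz":0,"wx":0,"wy":0,"wz":0}]' 20
python3 - <<'E'
from h import *
np.set_printoptions(precision=4,suppress=True)
s=read_state();print(s['qpos'],s['eef_pos'],s['wrist_force'],s['moment'],s['gripper_width'])
E
```

```text
t: 12.9
eef_pos: [0.4825, 0.2406, 0.3304]
orientation: [0.0, -0.115, 0.993, 0.0]
wrist_force: [-0.8, 2.7, 0.4]
gripper_width: 0.0495
t: 13.7
eef_pos: [0.4822, 0.2408, 0.3324]
orientation: [0.0, -0.648, 0.761, 0.001]
wrist_force: [-2.8, 4.7, 0.8]
gripper_width: 0.0498
t: 14.5
eef_pos: [0.4823, 0.2407, 0.3347]
orientation: [-0.0, 0.963, -0.271, -0.0]
wrist_force: [-2.1, 4.1, 1.7]
gripper_width: 0.0495
t: 14.8
eef_pos: [0.4822, 0.2406, 0.335]
orientation: [0.0, 0.961, -0.276, -0.0]
wrist_force: [-3.1, 3.2, 1.4]
gripper_width: 0.0492
[ 0.2199 -0.0844 -0.2187  1.4372  0.0001 -2.3629] [0.4822 0.2406 0.335 ] [-3.0992  3.218   1.3647] [0.6064 0.7276 0.0381] 0.04922453623887686
```

```bash
python3 -m handwheel '[{"grip":1,"tx":0,"ty":0,"tz":0.001,"wx":0,"wy":0,"wz":0.02},{"grip":1,"tx":0,"ty":0,"tz":0.001,"wx":0,"wy":0,"wz":0.02},{"grip":1,"tx":0,"ty":0,"tz":0,"wx":0,"wy":0,"wz":0}]' 20
python3 -m handwheel '[{"grip":1,"tx":0,"ty":0,"tz":0.001,"wx":0,"wy":0,"wz":0},{"grip":1,"tx":0,"ty":0,"tz":0.001,"wx":0,"wy":0,"wz":0},{"grip":1,"tx":0,"ty":0,"tz":0,"wx":0,"wy":0,"wz":0}]' 20
python3 - <<'E'
from h import *
import pickle
np.set_printoptions(precision=4,suppress=True)
s=read_state();print(s['eef_pos'],s['wrist_force'],s['moment'],s['gripper_width'])
S=camera("side");c=camera("wrist");pickle.dump((c,S),open("w4.pkl","wb"))
o=np.zeros((480,760,3),np.uint8)
A=cv2.resize(S["image"][220:310,210:310],(0,0),fx=4,fy=4,interpolation=cv2.INTER_CUBIC)[:,:,::-1];o[:360,:400]=A
p=proj(c,[.482,.241,.19]).astype(int);B=c["image"][180:480,140:500,::-1];o[:300,400:]=B
cv2.imwrite("pics/w4.png",o)
E
```

```text
t: 15.1
eef_pos: [0.4823, 0.2406, 0.3362]
orientation: [-0.0, 0.988, -0.152, -0.0]
wrist_force: [-3.1, 3.0, 1.8]
gripper_width: 0.0494
t: 15.4
eef_pos: [0.4822, 0.2405, 0.337]
orientation: [0.0, 0.988, -0.153, -0.0]
wrist_force: [-3.3, 2.2, -0.4]
gripper_width: 0.0498
[0.4822 0.2405 0.337 ] [-3.3323  2.1595 -0.3728] [ 0.7275  0.7179 -0.0016] 0.049838070953005124
```

View pics/w4.png

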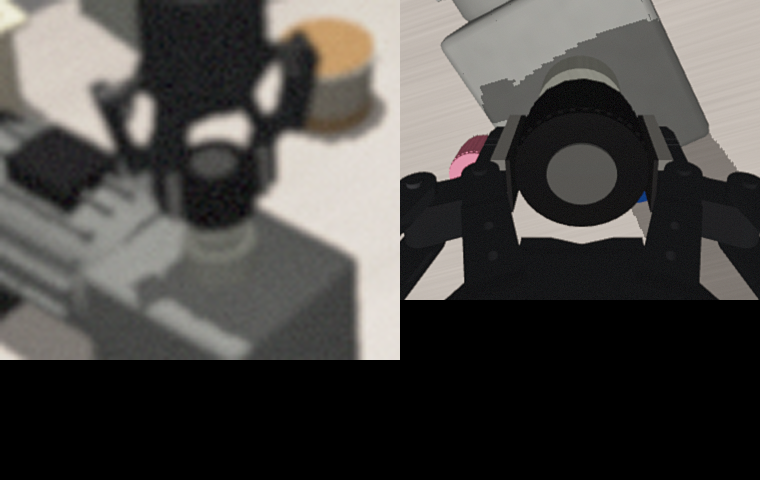

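The cap is square in the pads and the bare neck shows more below it. Fz is about zero. I lift on in small steps and watch the force.

```bash
python3 -m handwheel '[{"grip":1,"tx":0,"ty":0,"tz":0.002,"wx":0,"wy":0,"wz":0},{"grip":1,"tx":0,"ty":0,"tz":0,"wx":0,"wy":0,"wz":0}]' 20
python3 -m handwheel '[{"grip":1,"tx":0,"ty":0,"tz":0.003,"wx":0,"wy":0,"wz":0},{"grip":1,"tx":0,"ty":0,"tz":0,"wx":0,"wy":0,"wz":0}]' 20
```

```text
t: 15.7
eef_pos: [0.4824, 0.2405, 0.3383]
orientation: [0.0, 0.988, -0.152, 0.0]
wrist_force: [-3.2, 2.4, 0.8]
gripper_width: 0.0497
t: 15.9
eef_pos: [0.4828, 0.2403, 0.3403]
orientation: [0.0, 0.988, -0.152, 0.001]
wrist_force: [-0.4, -0.4, 1.4]
gripper_width: 0.0493
```

```bash
python3 -m handwheel '[{"grip":1,"tx":0,"ty":0,"tz":0.02,"wx":0,"wy":0,"wz":0},{"grip":1,"tx":0,"ty":0,"tz":0.04,"wx":0,"wy":0,"wz":0},{"grip":1,"tx":0,"ty":0,"tz":0.04,"wx":0,"wy":0,"wz":0},{"grip":1,"tx":0,"ty":0,"tz":0.03,"wx":0,"wy":0,"wz":0}]' 20
python3 -m handwheel '[{"grip":1,"tx":0.0062,"ty":-0.04,"tz":0,"wx":0,"wy":0,"wz":-0.0139},{"grip":1,"tx":0.0062,"ty":-0.0855,"tz":0,"wx":0,"wy":0,"wz":-0.0139},{"grip":1,"tx":0.0062,"ty":-0.09,"tz":0,"wx":0,"wy":0,"wz":-0.0139},{"grip":1,"tx":0.0062,"ty":-0.09,"tz":0,"wx":0,"wy":0,"wz":-0.0139},{"grip":1,"tx":0.0062,"ty":-0.09,"tz":0,"wx":0,"wy":0,"wz":-0.0139},{"grip":1,"tx":0.0062,"ty":-0.09,"tz":0,"wx":0,"wy":0,"wz":-0.0139},{"grip":1,"tx":0.0062,"ty":-0.09,"tz":0,"wx":0,"wy":0,"wz":-0.0139},{"grip":1,"tx":0.0062,"ty":-0.09,"tz":0,"wx":0,"wy":0,"wz":-0.0139},{"grip":1,"tx":0.0062,"ty":-0.09,"tz":0,"wx":0,"wy":0,"wz":-0.0139},{"grip":1,"tx":0.0062,"ty":-0.09,"tz":0,"wx":0,"wy":0,"wz":-0.0139},{"grip":1,"tx":0.0062,"ty":-0.08,"tz":0,"wx":0,"wy":0,"wz":-0.0139}]' 20
python3 -m handwheel '[{"grip":1,"tx":0,"ty":0,"tz":0,"wx":0,"wy":0,"wz":0},{"grip":1,"tx":0,"ty":0,"tz":0,"wx":0,"wy":0,"wz":0},{"grip":1,"tx":0,"ty":0,"tz":0,"wx":0,"wy":0,"wz":0}]' 20
python3 - <<'E'
from h import *
import pickle
np.set_printoptions(precision=4,suppress=True)
s=read_state();print(s['qpos'],s['eef_pos'],s['wrist_force'],s['moment'],s['gripper_width'])
S=camera("side");c=camera("wrist");T=camera("top");pickle.dump((c,S,T),open("w5.pkl","wb"))
e=s['eef_pos'];print(proj(S,e-[0,0,.172]),proj(S,e-[0,0,.14]),proj(c,e-[0,0,.14]),proj(c,[.517,-.2223,.003]))
cv2.imwrite("pics/w5.png",c["image"][:,:,::-1])
E
```

```text
t: 16.3
eef_pos: [0.4826, 0.2404, 0.4066]
orientation: [-0.0, 0.988, -0.152, 0.001]
wrist_force: [0.3, 0.1, -1.0]
gripper_width: 0.0495
t: 17.4
eef_pos: [0.5162, -0.2247, 0.4051]
orientation: [0.0, 0.805, -0.593, 0.0]
wrist_force: [1.0, 0.0, 0.4]
gripper_width: 0.0494
t: 17.7
eef_pos: [0.5165, -0.2216, 0.405]
orientation: [-0.0, 0.807, -0.591, -0.0]
wrist_force: [-0.3, -0.3, -0.7]
gripper_width: 0.0497
[-0.638  -0.012  -0.0217  1.5612  0.     -2.5158] [ 0.5165 -0.2216  0.405 ] [-0.3153 -0.3223 -0.685 ] [ 0.06   -0.0427  0.0205] 0.04967679788081946
[381.9418 179.0715] [382.7923 169.3571] [323.0228 358.1032] [321.7428 204.6259]
```

View pics/w5.png

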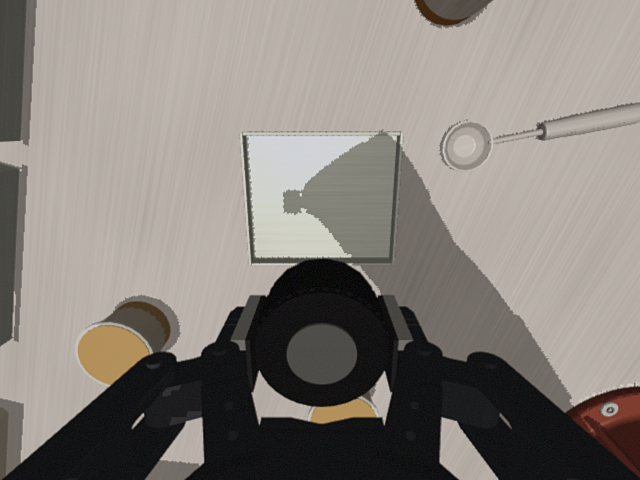

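The wrist view shows the cap held upright, disc at (322,353), and the empty tray square to the jaws with its rim corners at (243,132), (401,132), (393,264) and (251,264). Its centre is about on target.

```bash
python3 - <<'E'
from h import *
import pickle
np.set_printoptions(precision=4,suppress=True)
c,S,T=pickle.load(open("w5.pkl","rb")); e=np.array([.5165,-.2216,.405])
P=[onz(c,p,.022) for p in((243,132),(401,132),(393,264),(251,264))];print(np.array(P),np.mean(P,0))
g=cv2.cvtColor(c["image"],cv2.COLOR_RGB2GRAY)
n,l,st,ce=cv2.connectedComponentsWithStats((g>65).astype(np.uint8));i=l[353,322];print(st[i],ce[i])
for d in(.135,.138,.14,.142,.145): print(d,onz(c,ce[i],e[2]-d)-e)
# lower (far) cap silhouette edge & pad tips: rays met at TCP plane
R=ray(c,(322,258));print(R)
E
```

```text
[[ 0.6125 -0.2713  0.022 ]
 [ 0.4669 -0.3175  0.022 ]
 [ 0.4242 -0.187   0.022 ]
 [ 0.5718 -0.14    0.022 ]] [ 0.5189 -0.229   0.022 ]
[ 287  325   70   59 3248] [321.4015 353.8528]
0.135 [ 0.0022 -0.0051 -0.135 ]
0.138 [ 0.0015 -0.003  -0.138 ]
0.14 [ 0.0011 -0.0016 -0.14  ]
0.142 [ 0.0007 -0.0002 -0.142 ]
0.145 [-0.      0.0019 -0.145 ]
(array([ 0.5416, -0.2988,  0.373 ]), array([-0.1102,  0.3419, -0.9332]))
```

```bash
python3 -m handwheel '[{"grip":1,"tx":0.003,"ty":-0.008,"tz":-0.05,"wx":0,"wy":0,"wz":0},{"grip":1,"tx":0,"ty":0,"tz":-0.07,"wx":0,"wy":0,"wz":0},{"grip":1,"tx":0,"ty":0,"tz":-0.07,"wx":0,"wy":0,"wz":0},{"grip":1,"tx":0,"ty":0,"tz":-0.07,"wx":0,"wy":0,"wz":0},{"grip":1,"tx":0,"ty":0,"tz":-0.07,"wx":0,"wy":0,"wz":0},{"grip":1,"tx":0,"ty":0,"tz":-0.06,"wx":0,"wy":0,"wz":0},{"grip":1,"tx":0,"ty":0,"tz":-0.03,"wx":0,"wy":0,"wz":0},{"grip":1,"tx":0,"ty":0,"tz":-0.014,"wx":0,"wy":0,"wz":0},{"grip":1,"tx":0,"ty":0,"tz":0,"wx":0,"wy":0,"wz":0},{"grip":1,"tx":0,"ty":0,"tz":0,"wx":0,"wy":0,"wz":0},{"grip":1,"tx":0,"ty":0,"tz":0,"wx":0,"wy":0,"wz":0}]' 20
python3 -m handwheel '[{"grip":1,"tx":0,"ty":0,"tz":-0.002,"wx":0,"wy":0,"wz":0},{"grip":1,"tx":0,"ty":0,"tz":-0.002,"wx":0,"wy":0,"wz":0},{"grip":1,"tx":0,"ty":0,"tz":0,"wx":0,"wy":0,"wz":0}]' 20
python3 -m handwheel '[{"grip":1,"tx":0,"ty":0,"tz":-0.002,"wx":0,"wy":0,"wz":0},{"grip":1,"tx":0,"ty":0,"tz":-0.002,"wx":0,"wy":0,"wz":0},{"grip":1,"tx":0,"ty":0,"tz":0,"wx":0,"wy":0,"wz":0}]' 20
python3 -m handwheel '[{"grip":1,"tx":0,"ty":0,"tz":-0.002,"wx":0,"wy":0,"wz":0},{"grip":1,"tx":0,"ty":0,"tz":0,"wx":0,"wy":0,"wz":0}]' 20
```

```text
t: 18.95
eef_pos: [0.5186, -0.2267, 0.1894]
orientation: [0.0, 0.807, -0.591, 0.001]
wrist_force: [-1.1, 0.1, -0.4]
gripper_width: 0.0496
t: 19.25
eef_pos: [0.5179, -0.2262, 0.1857]
orientation: [0.0, 0.807, -0.591, 0.0]
wrist_force: [-0.5, 0.1, -0.9]
gripper_width: 0.0494
t: 19.55
eef_pos: [0.5179, -0.2262, 0.1834]
orientation: [0.0, 0.807, -0.591, -0.0]
wrist_force: [0.3, 0.4, -1.2]
gripper_width: 0.0493
t: 19.75
eef_pos: [0.5179, -0.2262, 0.1825]
orientation: [0.0, 0.807, -0.591, -0.0]
wrist_force: [-0.9, -0.3, -1.0]
gripper_width: 0.0496
```

```bash
python3 -m handwheel '[{"grip":1,"tx":0,"ty":0,"tz":-0.002,"wx":0,"wy":0,"wz":0},{"grip":1,"tx":0,"ty":0,"tz":-0.002,"wx":0,"wy":0,"wz":0},{"grip":1,"tx":0,"ty":0,"tz":0,"wx":0,"wy":0,"wz":0}]' 20
python3 -m handwheel '[{"grip":1,"tx":0,"ty":0,"tz":-0.002,"wx":0,"wy":0,"wz":0},{"grip":1,"tx":0,"ty":0,"tz":0,"wx":0,"wy":0,"wz":0},{"grip":1,"tx":0,"ty":0,"tz":0,"wx":0,"wy":0,"wz":0}]' 20
python3 -m handwheel '[{"grip":1,"tx":0,"ty":0,"tz":-0.002,"wx":0,"wy":0,"wz":0},{"grip":1,"tx":0,"ty":0,"tz":0,"wx":0,"wy":0,"wz":0},{"grip":1,"tx":0,"ty":0,"tz":0,"wx":0,"wy":0,"wz":0}]' 20
```

```text
t: 20.05
eef_pos: [0.5179, -0.2262, 0.1805]
orientation: [0.0, 0.807, -0.591, -0.0]
wrist_force: [0.3, -0.3, -0.5]
gripper_width: 0.0494
t: 20.35
eef_pos: [0.5179, -0.2262, 0.1796]
orientation: [0.0, 0.807, -0.591, -0.0]
wrist_force: [-0.5, -0.5, 0.5]
gripper_width: 0.0497
t: 20.65
eef_pos: [0.5179, -0.2262, 0.1786]
orientation: [0.0, 0.807, -0.591, -0.0]
wrist_force: [0.2, -0.5, -0.6]
gripper_width: 0.0497
```

```bash
python3 -m handwheel '[{"grip":1,"tx":0,"ty":0,"tz":-0.001,"wx":0,"wy":0,"wz":0},{"grip":1,"tx":0,"ty":0,"tz":-0.001,"wx":0,"wy":0,"wz":0},{"grip":1,"tx":0,"ty":0,"tz":0,"wx":0,"wy":0,"wz":0}]' 20
python3 -m handwheel '[{"grip":1,"tx":0,"ty":0,"tz":-0.001,"wx":0,"wy":0,"wz":0},{"grip":1,"tx":0,"ty":0,"tz":0,"wx":0,"wy":0,"wz":0},{"grip":1,"tx":0,"ty":0,"tz":0,"wx":0,"wy":0,"wz":0}]' 20
python3 -m handwheel '[{"grip":1,"tx":0,"ty":0,"tz":-0.001,"wx":0,"wy":0,"wz":0},{"grip":1,"tx":0,"ty":0,"tz":0,"wx":0,"wy":0,"wz":0},{"grip":1,"tx":0,"ty":0,"tz":0,"wx":0,"wy":0,"wz":0}]' 20
```

```text
t: 20.95
eef_pos: [0.5179, -0.2262, 0.1775]
orientation: [0.0, 0.807, -0.591, -0.0]
wrist_force: [0.1, 1.0, -0.5]
gripper_width: 0.0495
t: 21.25
eef_pos: [0.5179, -0.2262, 0.1771]
orientation: [0.0, 0.807, -0.591, -0.0]
wrist_force: [0.4, -0.2, -1.3]
gripper_width: 0.0491
t: 21.55
eef_pos: [0.5179, -0.2262, 0.1766]
orientation: [0.0, 0.807, -0.591, -0.0]
wrist_force: [0.0, 0.9, -0.3]
gripper_width: 0.0498
```

```bash
python3 -m handwheel '[{"grip":1,"tx":0,"ty":0,"tz":-0.001,"wx":0,"wy":0,"wz":0},{"grip":1,"tx":0,"ty":0,"tz":0,"wx":0,"wy":0,"wz":0},{"grip":1,"tx":0,"ty":0,"tz":0,"wx":0,"wy":0,"wz":0}]' 20
python3 -m handwheel '[{"grip":1,"tx":0,"ty":0,"tz":-0.001,"wx":0,"wy":0,"wz":0},{"grip":1,"tx":0,"ty":0,"tz":0,"wx":0,"wy":0,"wz":0},{"grip":1,"tx":0,"ty":0,"tz":0,"wx":0,"wy":0,"wz":0}]' 20
python3 -m handwheel '[{"grip":1,"tx":0,"ty":0,"tz":-0.001,"wx":0,"wy":0,"wz":0},{"grip":1,"tx":0,"ty":0,"tz":0,"wx":0,"wy":0,"wz":0},{"grip":1,"tx":0,"ty":0,"tz":0,"wx":0,"wy":0,"wz":0}]' 20
```

```text
t: 21.85
eef_pos: [0.518, -0.2263, 0.1762]
orientation: [0.0, 0.807, -0.591, 0.0]
wrist_force: [-0.1, -0.3, -0.6]
gripper_width: 0.0496
t: 22.15
eef_pos: [0.518, -0.2262, 0.1761]
orientation: [0.0, 0.807, -0.591, 0.0]
wrist_force: [-1.7, 2.0, 6.3]
gripper_width: 0.0499
t: 22.45
eef_pos: [0.518, -0.2262, 0.1761]
orientation: [0.0, 0.807, -0.591, 0.0]
wrist_force: [-4.6, 2.2, 9.8]
gripper_width: 0.0492
```

```bash
python3 -m handwheel '[{"grip":1,"tx":0,"ty":0,"tz":0.0015,"wx":0,"wy":0,"wz":0},{"grip":1,"tx":0,"ty":0,"tz":0,"wx":0,"wy":0,"wz":0},{"grip":1,"tx":0,"ty":0,"tz":0,"wx":0,"wy":0,"wz":0}]' 20
python3 -m handwheel '[{"grip":-1,"tx":0,"ty":0,"tz":0,"wx":0,"wy":0,"wz":0},{"grip":-1,"tx":0,"ty":0,"tz":0,"wx":0,"wy":0,"wz":0},{"grip":-1,"tx":0,"ty":0,"tz":0,"wx":0,"wy":0,"wz":0},{"grip":-1,"tx":0,"ty":0,"tz":0,"wx":0,"wy":0,"wz":0},{"grip":-1,"tx":0,"ty":0,"tz":0,"wx":0,"wy":0,"wz":0}]' 20
python3 -m handwheel '[{"grip":-1,"tx":0,"ty":0,"tz":0.01,"wx":0,"wy":0,"wz":0},{"grip":-1,"tx":0,"ty":0,"tz":0.02,"wx":0,"wy":0,"wz":0},{"grip":-1,"tx":0,"ty":0,"tz":0.04,"wx":0,"wy":0,"wz":0},{"grip":-1,"tx":0,"ty":0,"tz":0.07,"wx":0,"wy":0,"wz":0},{"grip":-1,"tx":0,"ty":0,"tz":0.07,"wx":0,"wy":0,"wz":0},{"grip":-1,"tx":0,"ty":0,"tz":0.07,"wx":0,"wy":0,"wz":0},{"grip":-1,"tx":0,"ty":0,"tz":0.07,"wx":0,"wy":0,"wz":0},{"grip":-1,"tx":0,"ty":0,"tz":0.05,"wx":0,"wy":0,"wz":0},{"grip":-1,"tx":0,"ty":0,"tz":0,"wx":0,"wy":0,"wz":0},{"grip":-1,"tx":0,"ty":0,"tz":0,"wx":0,"wy":0,"wz":0}]' 20
python3 - <<'E'
from h import *
import pickle
np.set_printoptions(precision=4,suppress=True)
s=read_state();print(s['eef_pos'],s['wrist_force'],s['gripper_width'])
c=camera("wrist");T=camera("top");S=camera("side");pickle.dump((c,T,S),open("w6.pkl","wb"))
g=cv2.cvtColor(c["image"],cv2.COLOR_RGB2GRAY)
p=proj(c,[.518,-.2262,.036]);print(p,proj(c,[.518,-.2262,.003]))
n,l,st,ce=cv2.connectedComponentsWithStats((g>65).astype(np.uint8));i=l[int(p[1]),int(p[0])];print(st[i],ce[i],onz(c,ce[i],.036))
o=np.zeros((480,800,3),np.uint8);o[:,:480]=c["image"][:,80:560,::-1]
o[:300,490:790]=cv2.resize(T["image"][170:320,270:420],(300,300))[:,:,::-1]
cv2.imwrite("pics/w6.png",o)
E
```

```text
t: 22.75
eef_pos: [0.518, -0.2263, 0.1761]
orientation: [0.0, 0.807, -0.591, 0.0]
wrist_force: [-1.6, 1.3, 4.9]
gripper_width: 0.0494
t: 23.25
eef_pos: [0.5179, -0.2262, 0.1758]
orientation: [0.0, 0.807, -0.591, -0.0]
wrist_force: [0.1, 0.5, 0.3]
gripper_width: 0.0855
t: 24.25
eef_pos: [0.518, -0.2263, 0.377]
orientation: [0.0, 0.807, -0.591, 0.001]
wrist_force: [0.1, 0.4, -0.7]
gripper_width: 0.0852
[ 0.518  -0.2263  0.377 ] [ 0.09    0.3886 -0.7305] 0.08517080468803577
[322.2591 220.5573] [322.2187 212.2179]
[309 206  27  26 564] [321.8156 218.5904] [ 0.519  -0.2279  0.036 ]
```

View pics/w6.png

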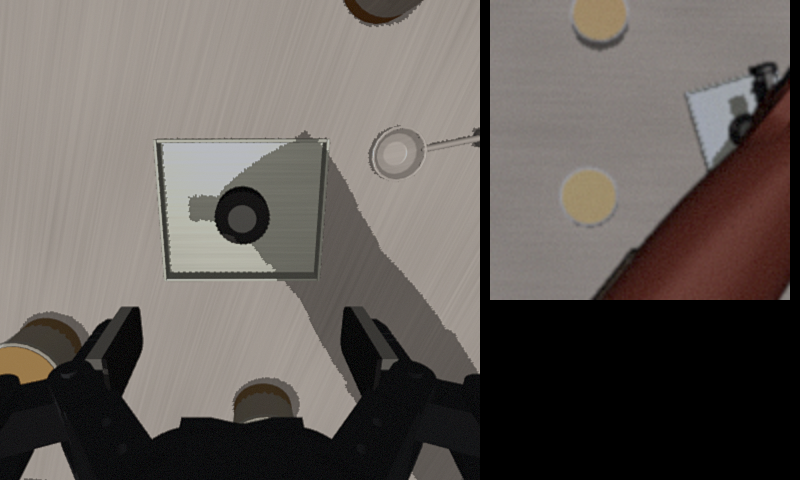

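The cap stands upright on the tray floor near the middle, disc at (322,219) in the wrist image (expected 322,220.6), and the gripper is clear. I check that the tubs, bottle and tray have not moved, then hand in.

```bash
python3 - <<'E'
from h import *
import pickle
T0=pickle.load(open("top.pkl","rb"));S0=pickle.load(open("side.pkl","rb"));c,T,S=pickle.load(open("w6.pkl","rb"))
def tan(im,p,r=18):
    h=cv2.cvtColor(im,cv2.COLOR_RGB2HSV)[p[1]-r:p[1]+r,p[0]-r:p[0]+r]
    m=(h[...,1]>80)&(h[...,0]<30);q=np.argwhere(m);return len(q),(q.mean(0)[::-1]+p-r).round(2) if len(q) else None
for n,p in(("b",(325,178)),("a",(319,268)),("c",(163,198)),("bottle",(480,253))): print("top",n,tan(T0["image"],p),tan(T["image"],p))
for n,p in(("b",(291,238)),("a",(349,280)),("c",(166,320)),("bottle",(440,192))): print("side",n,tan(S0["image"],p),tan(S["image"],p))
print(onz(c,(403,-1+0),0)[:1], read_state()["t"]); job_done()
E
```

```text
top b (477, array([324.44, 176.1 ])) (480, array([324.32, 176.1 ]))
top a (336, array([319.35, 268.02])) (328, array([319.47, 267.89]))
top c (518, array([162.05, 196.89])) (526, array([162.08, 196.9 ]))
top bottle (391, array([479.44, 253.39])) (526, array([476.06, 249.95]))
side b (306, array([290.89, 234.1 ])) (303, array([290.9 , 233.99]))
side a (417, array([348.54, 276.66])) (763, array([354.85, 279.2 ]))
side c (524, array([165.16, 316.25])) (519, array([165.1 , 316.16]))
side bottle (551, array([435.3 , 192.13])) (450, array([435.87, 191.7 ]))
[0.5083513] 24.4
the job is handed in; nothing more can be done
```

The black filler cap is off the pump and standing open side down on the tray floor near the middle. I let go of it, backed the gripper off about 0.2 m, and handed the job in at about 24 s.

- **Unscrewing:** I turned the cap anticlockwise about 1.5 turns in two grips, raising the hand 12 mm a turn. I kept hold of it as it came free. The vertical force readings stayed at 5 N or less, and the cap lifted off with almost no pull.
- **Placing:** I lowered it in 0.5 mm steps until it touched the floor, which read about 10 N. I eased that to 5 N before opening. I did not settle whether the rim or the fingertips touched first, so the cap may have dropped a fraction of a millimetre on release. The last wrist picture shows it upright, with its top within 2 mm of where I aimed.
- **Other objects:** All three tubs are at the same pixels in the top view as at the start, to about 0.15 px.
- **Checks that disagreed:**
    - Tub_a in the side view and the bottle in the top view gave shifted numbers. I put this down to the red arm falling inside those colour masks, but did not confirm it with a picture.
    - Tub_a's top view matched. The bottle's side view moved 0.7 px with a smaller mask, so its position is the less certain of the two.
    - The two tray-centre estimates differed by 7 mm, so I placed between them.

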